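Smooth shut the lids of a weekly pill organiser

TASK

Close the weekly pill organiser where it lies: starting at the end with the hanging ring, run the fingertips lightly along the row so that its seven raised lids are pressed fully shut one after another, from the ring end to the plain end. Do not pick the organiser up, shove it about or bear down hard on it, leave the other things on the table undisturbed, and finish with the hand clear.

Things in the scene. Friction and masses are not known exactly. Their poses are not given: they have to be found in the camera images.
- organiser: Weekly pill organiser: loose blue plastic box 232 x 46 x 24 mm, about 0.35 kg, seven white lids in a row on top, a flat hanging ring (8 mm thick, sticking out 40 mm) at one short end. Upright on the table (z = 0), at any yaw; slides if pushed hard sideways. Origin: centre of the box's underside. x axis along the row from ring end (-x) to plain end (+x), y across, z up.
- row_start (a point): Where the row begins, at the ring end: on the hinge line of lid 1, mid-width, level with the top of a shut lid, 27 mm above the table. Origin x = -112 mm in the organiser's frame; axes as the organiser's.
- row_end (a point): Where the row ends, at the plain end, mid-width, same level: just past the free edge of lid 7 when shut, 224 mm from row_start. A stroke from row_start to row_end wipes the lids down; a stroke the other way jams under their free edges.
- lid1 (a joint): Lid 1, counted from the ring end: stiff plate 30 x 42 x 3 mm. Hinge across the row, 0 mm past row_start, on the lid's ring-side edge; the free edge, 31 mm further on towards the plain end, stands up (at most 50 mm above the table). 0 = shut flat, grows as it opens; starts at 0.35 to 0.75 rad. Light friction hinge (0.006 N m), stays where left, no spring.
- lid2 (a joint): Lid 2, counted from the ring end: stiff plate 30 x 42 x 3 mm. Hinge across the row, 32 mm past row_start, on the lid's ring-side edge; the free edge, 31 mm further on towards the plain end, stands up (at most 50 mm above the table). 0 = shut flat, grows as it opens; starts at 0.35 to 0.75 rad. Light friction hinge (0.006 N m), stays where left, no spring.
- lid3 (a joint): Lid 3, counted from the ring end: stiff plate 30 x 42 x 3 mm. Hinge across the row, 64 mm past row_start, on the lid's ring-side edge; the free edge, 31 mm further on towards the plain end, stands up (at most 50 mm above the table). 0 = shut flat, grows as it opens; starts at 0.35 to 0.75 rad. Light friction hinge (0.006 N m), stays where left, no spring.
- lid4 (a joint): Lid 4, counted from the ring end: stiff plate 30 x 42 x 3 mm. Hinge across the row, 96 mm past row_start, on the lid's ring-side edge; the free edge, 31 mm further on towards the plain end, stands up (at most 50 mm above the table). 0 = shut flat, grows as it opens; starts at 0.35 to 0.75 rad. Light friction hinge (0.006 N m), stays where left, no spring.
- lid5 (a joint): Lid 5, counted from the ring end: stiff plate 30 x 42 x 3 mm. Hinge across the row, 128 mm past row_start, on the lid's ring-side edge; the free edge, 31 mm further on towards the plain end, stands up (at most 50 mm above the table). 0 = shut flat, grows as it opens; starts at 0.35 to 0.75 rad. Light friction hinge (0.006 N m), stays where left, no spring.
- lid6 (a joint): Lid 6, counted from the ring end: stiff plate 30 x 42 x 3 mm. Hinge across the row, 160 mm past row_start, on the lid's ring-side edge; the free edge, 31 mm further on towards the plain end, stands up (at most 50 mm above the table). 0 = shut flat, grows as it opens; starts at 0.35 to 0.75 rad. Light friction hinge (0.006 N m), stays where left, no spring.
- lid7 (a joint): Lid 7, counted from the ring end: stiff plate 30 x 42 x 3 mm. Hinge across the row, 192 mm past row_start, on the lid's ring-side edge; the free edge, 31 mm further on towards the plain end, stands up (at most 50 mm above the table). 0 = shut flat, grows as it opens; starts at 0.35 to 0.75 rad. Light friction hinge (0.006 N m), stays where left, no spring.
- soap: Bystander: loose bar of soap, 80 x 52 x 28 mm, beside the organiser. Origin: centre of its underside.
- jar: Bystander: loose squat cream jar, 52 mm across, 45 mm tall, beside the organiser. Origin: centre of its underside.
- dropper: Bystander: loose small amber bottle, 42 mm across, 110 mm tall, off to one side. Origin: centre of its underside.
- lotion: Bystander: loose blue lotion bottle, 60 mm across, 170 mm tall, off to one side. Origin: centre of its underside.

How it is judged (in metres and radians):
On the way, in this order (a step that is already met when the one before it is completed fails the run):
1. lid 1 shut (next to the ring) (value of joint lid1 below 0.08 rad), for 0.05 s.
2. lid 2 shut, after lid 1 (value of joint lid2 below 0.08 rad), for 0.05 s.
3. lid 3 shut, after lid 2 (value of joint lid3 below 0.08 rad), for 0.05 s.
4. lid 4 shut, after lid 3 (value of joint lid4 below 0.08 rad), for 0.05 s.
5. lid 5 shut, after lid 4 (value of joint lid5 below 0.08 rad), for 0.05 s.
6. lid 6 shut, after lid 5 (value of joint lid6 below 0.08 rad), for 0.05 s.
7. lid 7 shut, after lid 6 (value of joint lid7 below 0.08 rad), for 0.05 s.
At the end, for the whole second after the job is handed in: All seven lids are within 0.08 rad (2.5 mm at the free edge) of shut, and the organiser lies flat and still on the table (value of joint each of lid1, lid2, lid3, lid4, lid5, lid6, lid7 below 0.08 rad and height (world z) of organiser below 0.005 m and angle between organiser's own z axis and vertical below 0.05 rad and linear speed of organiser below 0.02 m/s); the robot touches nothing.
It fails at once if the organiser is lifted more than 12 mm or tipped more than 0.2 rad (height (world z) of organiser above 0.012 m or angle between organiser's own z axis and vertical above 0.2 rad).
It fails at once if the organiser is shoved: an end of its row moves more than 40 mm (distance of any of row_start, row_end from where it was at the start of the episode above 0.04 m).
It fails at once if the organiser is pressed hard: more than 30 N from the fingers (contact force between the fingers and organiser above 30 N).
It fails at once if another thing on the table is moved more than 20 mm or tipped (distance of any of soap, jar, dropper, lotion from where it was at the start of the episode above 0.02 m or angle between any of soap, jar, dropper, lotion's own z axis and vertical above 0.3 rad).
It also fails if it takes over 43 s, if anything falls off the work surface, if the arm or the gripper's body presses on something with over 40 N, if the wrist force passes 120 N, or if a joint passes its speed limit or range.

ROBOT

A 7-joint arm with a two-finger parallel gripper is mounted at the origin on the work surface. World frame = base frame: x ahead of the robot, y to its left, z up, the work surface at z = 0. Lengths are in mm, angles in rad, forces in N, time in s.
With the tool pointing down it reaches from about 400 to 850 mm from the base axis. Payload 4.5 kg.
Tool frame: the origin (TCP) lies on the centre line of the jaws, within the pads' length; the fingertips stand 19 mm ahead of it and the grasp point (between the pads) is the TCP; z points along the fingers, y is the line along which they close (so a half turn about z gives the same grasp; the last joint's range is limited). The gripper opens to 85 mm and grips with 20 to 120 N. Pads are 22 mm wide; open, the fingers measure 114 mm over their backs; the gripper's body (76 mm by 85 mm) begins 54 mm behind the grasp point. The pads swing forward as they close: fully open they stand 13 mm farther back than shut.
Start: joints at [-1.181, 0.689, -0.195, 1.565, 0.157, 0.902, -0.215], TCP at [217.694, 585.885, 250.317] pointing down, gripper open.
Joint ranges: [-3.01, 3.01], [-0.46, 2.08], [-1.47, 1.51], [0.13, 2.56], [-1, 4.14], [0.04, 2.09], [-2.66, 2.66]. Speed limits (rad/s): [2.57, 2.57, 3.14, 3.14, 3.14, 3.14, 3.14].

INTERFACE

Orientations are given as a rotation vector (axis times angle).
In Python, from plant import ctrl gives the robot as it stands.
- The arm moves only by the tool play_rows, never from a script. Its argument "rows" is a list of rows, each an object with "fingers": the finger opening in mm, from 0 to 85.4; "travel": the shift along the world's x, y, z in units of 25 mm (1.0 is 25 mm), a list of three; "delta_rot": the turn, a rotation vector about the world's x, y, z in units of 6 degrees (1.0 is 6 degrees), a list of three. In form: [{"fingers": fingers, "travel": [tx, ty, tz], "delta_rot": [rx, ry, rz]}, ...]. A call has 1 to 10 rows; each row is the pose to reach, as a shift and turn from the pose commanded when the call began; what a row does not reach only later rows make up. A row lasts 1/8 s, in which the tool goes at most 62.5 mm and 10.7 degrees, less where a joint would pass 70% of its speed; a pose out of reach is approached as far as the arm can. A call with a gripper value outside its range is refused whole. The fingers move at their own pace and stop on an object; the grip force is fixed at half the most. Time passes only in rows, so rows that repeat a pose let the fingers close. It gives the time, the measured TCP pose, the force, the opening and the grip force at its end, in the units of the state.
- ctrl.get_obs(): the state, without advancing time (a new reading comes with each control period).
- ctrl.snapshot(name): name is "scene" or "side" or "wrist"; returns a dict with "color" (420x560x3 uint8, red, green, blue), "K" (3x3 intrinsics, pixels), "k1" (the pictures are not rectified: a ray, as slopes to the right and down, at radius r is drawn at 1 + k1 r^2 times it, then the intrinsics apply), "R" (3x3) and "t" (3): a world point X has camera coordinates R X + t; the wrist camera has in their place "T_tool_cam" (4x4, takes a point from camera to tool coordinates, whose origin is the TCP and whose axes are the flange's). Camera axes: x right, y down, z forward; pixel columns grow to the right and rows downward; lengths in mm; the calibration is good to about 2 mm. A picture is of the moment at which its call begins: read the wrist's pose just before it. There is no depth.
- ctrl.hand_in(): hands the job in; it is judged then, once.
The state is a dict: "clock": time; "joint_pos": joint angles; "joint_vel": joint speeds; "joint_efforts": joint torques, N m; "position": TCP position; "orientation": TCP orientation; "ft_force": force on the tool from outside, world axes, zero at the start; "ft_torque": the same for the moment, N m; "finger_gap": finger opening in mm; "grip_force": force on a finger pad.
Only numpy, scipy, OpenCV 4.12 (cv2) and the standard library are available. Lean on these libraries where they do the work, as an engineer would, in place of code of your own. Each camera call takes 0.05 s, during which the arm holds its last target. There are 200 camera calls.

## Working session

There is one attempt and no reset: what is moved stays moved. The work goes in short steps, Python scripts to look and compute and a tool call to move; the robot and the scene stay as the last step left them, time stands still between calls to the robot, and variables do not carry over. Pictures are saved under pics/ and viewed, at most 10 in all, crops included, and the job is handed in when it is done.

Besides the shell and the picture viewer there is one more tool, called after ">>>" as name(argument=value, ...) on one line, values as JSON. play_rows: Moves the arm, as the interface text tells. Its arguments: {"type":"object","properties":{"rows":{"type":"array"}},"required":["rows"]}

```bash
mkdir -p pics; ls
python3 - <<'E'
from plant import ctrl
import cv2,pickle
o=ctrl.get_obs();print({k:o[k] for k in('clock','position','orientation','ft_force','finger_gap')})
d={}
for n in("scene","side","wrist"):
    d[n]=ctrl.snapshot(n);cv2.imwrite(f"pics/{n}0.png",d[n]["color"][:,:,::-1])
    print(n,{k:v for k,v in d[n].items() if k!="color"})
pickle.dump((o,d),open("d0.pkl","wb"))
E
```

```text
pics
{'clock': 0.0, 'position': array([217.53886658, 585.24679779, 249.45615447]), 'orientation': array([-5.55836571e-01, -3.09180455e+00,  2.96528891e-03]), 'ft_force': array([-0.30084304,  0.08512008,  0.23459493]), 'finger_gap': 85.07731244571923}
scene {'K': array([[397.20604852,   0.        , 278.32787037],
       [  0.        , 397.20604852, 207.18537548],
       [  0.        ,   0.        ,   1.        ]]), 'k1': -0.05313763865271694, 'R': array([[ 0.69255342,  0.72097961,  0.02362548],
       [ 0.39079099, -0.34745177, -0.8523847 ],
       [-0.60634327,  0.59955457, -0.52238124]]), 't': array([-411.49894835, -170.05954233, 1360.6380514 ])}
side {'K': array([[483.53233285,   0.        , 283.4101168 ],
       [  0.        , 483.53233285, 208.24002969],
       [  0.        ,   0.        ,   1.        ]]), 'k1': -0.08061626288794792, 'R': array([[ 0.9828793 , -0.18420062,  0.00429012],
       [-0.10385605, -0.57309963, -0.81287806],
       [ 0.15219131,  0.79851547, -0.58241811]]), 't': array([-572.4940645 ,   95.06164678, 1022.51091717])}
wrist {'K': array([[309.60141552,   0.        , 277.00005541],
       [  0.        , 309.60141552, 212.94216116],
       [  0.        ,   0.        ,   1.        ]]), 'k1': 0.00521756310233043, 'T_tool_cam': array([[ 1.72465790e-04, -9.54561712e-01, -2.98013268e-01,
         7.42012513e+01],
       [ 9.99999842e-01,  4.98957713e-06,  5.62736364e-04,
        -4.08963980e-01],
       [-5.35679627e-04, -2.98013318e-01,  9.54561562e-01,
        -1.23004730e+02],
       [ 0.00000000e+00,  0.00000000e+00,  0.00000000e+00,
         1.00000000e+00]])}
```

View pics/scene0.png

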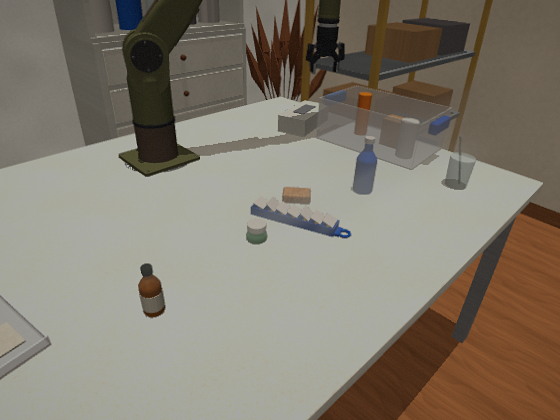

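View pics/side0.png

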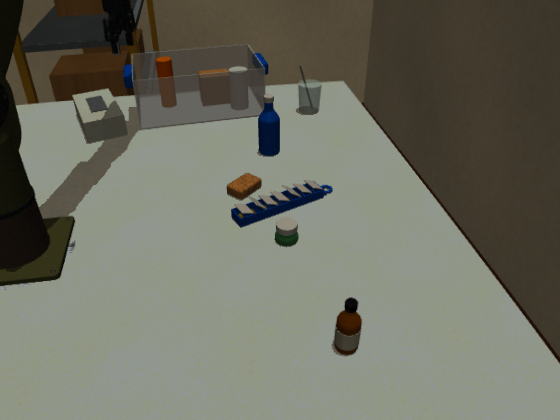

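The scene view shows the organiser from about (250,210) at the plain end to (350,233) at the ring. In the side view the plain end is at (235,217) and the ring at (327,190). The soap and jar flank it, and the lotion bottle stands beyond. Next I'll get rough positions by casting rays.

```bash
cat > h.py <<'E'
import numpy as np,cv2
from scipy.spatial.transform import Rotation as Ro
def pose(s,o=None):
    "camera centre and world-from-camera rotation"
    if "R" in s: return -s["R"].T@s["t"],s["R"].T
    W=Ro.from_rotvec(o["orientation"]).as_matrix();T=s["T_tool_cam"]
    return W@T[:3,3]+o["position"],W@T[:3,:3]
def rays(s,px,o=None):
    c,R=pose(s,o)
    p=cv2.undistortPoints(np.float64(px).reshape(-1,1,2),s["K"],np.array([s["k1"],0,0,0.]))[:,0]
    return c,np.c_[p,np.ones(len(p))]@R.T
def plane(s,px,z,o=None):
    c,d=rays(s,px,o); return c+d*((z-c[2])/d[:,2])[:,None]
def tri(obs):
    A=np.zeros((3,3));b=np.zeros(3);L=[]
    for c,d in obs:
        d=d/np.linalg.norm(d);P=np.eye(3)-np.outer(d,d);A+=P;b+=P@c;L.append((c,P))
    x=np.linalg.solve(A,b);return x,[np.linalg.norm(P@(x-c)) for c,P in L]
E
python3 - <<'E'
import pickle;from h import *
o,d=pickle.load(open("d0.pkl","rb"))
two={"ring":((346,233),(328,190)),"plainbot":((251,212),(237,223)),"jartop":((257,224),(287,226)),"soap":((297,193),(244,184)),"lotcap":((370,140),(268,98)),"dropcap":((147,270),(351,304))}
for k,(a,b) in two.items():
    ca,da=rays(d["scene"],[a]);cb,db=rays(d["side"],[b]);x,e=tri([(ca,da[0]),(cb,db[0])]);print(k,x.round(),np.round(e,1))
for n in("scene","side"):
    im=d[n]["color"];h=cv2.cvtColor(im,cv2.COLOR_RGB2HSV)
    m=cv2.inRange(h,(105,120,40),(130,255,255))
    k,l,st,c=cv2.connectedComponentsWithStats(m)
    for i in range(1,k):
        if st[i,4]>60: print(n,st[i],c[i].round())
E
```

```text
ring [718. 114.   4.] [2.6 2.6]
plainbot [478.  11.   3.] [3.1 3.1]
jartop [579. -59.  40.] [2.2 2.2]
soap [510. 153.  19.] [0.5 0.5]
lotcap [604. 345. 161.] [0.9 0.9]
dropcap [ 625. -361.  102.] [1. 1.]
scene [116   0  26  30 659] [129.  13.]
scene [334 227  17  11  97] [341. 232.]
side [254  53  14  21 105] [262.  61.]
side [123  64  10  24 184] [128.  76.]
side [258 103  22  53 882] [269. 130.]
side [ 231  183  101   44 1177] [280. 204.]
```

>>> play_rows(rows=[{"fingers": 0,"travel": [1.5,-2.2,0],"delta_rot": [0,0,0.8]},{"fingers": 0,"travel": [3,-4.6,0],"delta_rot": [0,0,1.6]},{"fingers": 0,"travel": [4.5,-7,0],"delta_rot": [0,0,2.4]},{"fingers": 0,"travel": [6,-9.4,0],"delta_rot": [0,0,3.2]},{"fingers": 0,"travel": [7.5,-11.8,0],"delta_rot": [0,0,4]},{"fingers": 0,"travel": [9,-14.2,0],"delta_rot": [0,0,4.8]},{"fingers": 0,"travel": [10.5,-16.6,0],"delta_rot": [0,0,5.6]},{"fingers": 0,"travel": [12,-19,0],"delta_rot": [0,0,6.4]},{"fingers": 0,"travel": [13.4,-21.7,0],"delta_rot": [0,0,7.2]},{"fingers": 0,"travel": [13.4,-21.7,0],"delta_rot": [0,0,7.2]}])

```text
clock: 1.4
position: [547.2, 52.5, 250.2]
orientation: [0.622, -3.079, -0.001]
ft_force: [1.3, 0.0, 0.1]
finger_gap: -0.3
grip_force: 0.0
```

```bash
cat > shot.py <<'E'
import sys,pickle,cv2
from plant import ctrl
n=sys.argv[1];o=ctrl.get_obs();s=ctrl.snapshot("wrist")
print(o["clock"],o["position"],o["orientation"],o["ft_force"],o["finger_gap"],o["joint_pos"].round(2))
cv2.imwrite(f"pics/{n}.png",s["color"][:,:,::-1]);pickle.dump((o,s),open(n+".pkl","wb"))
E
python3 shot.py w1
```

```text
1.4 [547.15245611  52.47821482 250.16876568] [ 6.22098088e-01 -3.07921385e+00 -7.69042186e-04] [1.30979944 0.02379263 0.09201752] -0.26011561927847365 [ 0.12  0.62 -0.49  1.79  0.38  0.83  1.42]
```

View pics/w1.png

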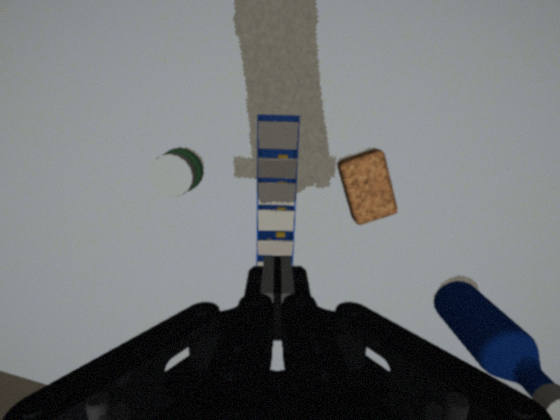

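The plain end sits at the top of the picture, corners about (257,116) and (300,115), and the fingers hide the ring end. I'll back off towards the ring for the second view.

>>> play_rows(rows=[{"fingers": 0,"travel": [1.5,0.7,0],"delta_rot": [0,0,0]},{"fingers": 0,"travel": [3,1.4,0],"delta_rot": [0,0,0]},{"fingers": 0,"travel": [4.5,2.1,0],"delta_rot": [0,0,0]},{"fingers": 0,"travel": [6.4,2.8,0],"delta_rot": [0,0,0]},{"fingers": 0,"travel": [6.4,2.8,0],"delta_rot": [0,0,0]},{"fingers": 0,"travel": [6.4,2.8,0],"delta_rot": [0,0,0]}])

```text
clock: 2.2
position: [705.4, 124.4, 249.5]
orientation: [0.622, -3.077, 0.001]
ft_force: [-0.2, -0.5, -0.1]
finger_gap: -0.1
grip_force: 0.0
```

```bash
python3 shot.py w2
python3 - <<'E'
import pickle;from h import *
for n in("w1","w2"):
    o,s=pickle.load(open(n+".pkl","rb"))
    h=cv2.cvtColor(s["color"],cv2.COLOR_RGB2HSV);m=cv2.inRange(h,(105,120,50),(130,255,255));m[:,400:]=0
    v=np.argwhere(m)[:,::-1]; print(n,len(v),v.min(0),v.max(0))
    for r in range(v[:,1].min(),v[:,1].max(),8):
        c=v[v[:,1]==r,0]; print(r,c.min() if len(c) else 0,c.max() if len(c) else 0,len(c),end=' | ')
    print()
E
```

```text
2.2 [705.41954844 124.42515078 249.51093022] [ 6.21528735e-01 -3.07728701e+00  5.28606629e-04] [-0.16959632 -0.50016835 -0.1106472 ] -0.08472544941218538 [-0.03  0.85 -0.46  1.23  0.38  1.14  1.46]
w1 907 [257 115] [298 261]
115 259 273 10 | 123 0 0 0 | 131 0 0 0 | 139 0 0 0 | 147 0 0 0 | 155 258 296 28 | 163 0 0 0 | 171 0 0 0 | 179 258 295 38 | 187 0 0 0 | 195 0 0 0 | 203 0 0 0 | 211 0 0 0 | 219 0 0 0 | 227 0 0 0 | 235 257 293 26 | 243 0 0 0 | 251 0 0 0 | 259 257 291 8 | 
w2 832 [249  73] [291 197]
73 249 291 30 | 81 0 0 0 | 89 0 0 0 | 97 0 0 0 | 105 0 0 0 | 113 0 0 0 | 121 0 0 0 | 129 0 0 0 | 137 250 275 24 | 145 0 0 0 | 153 0 0 0 | 161 0 0 0 | 169 255 283 29 | 177 257 281 18 | 185 255 282 10 | 193 259 278 20 |
```

View pics/w2.png

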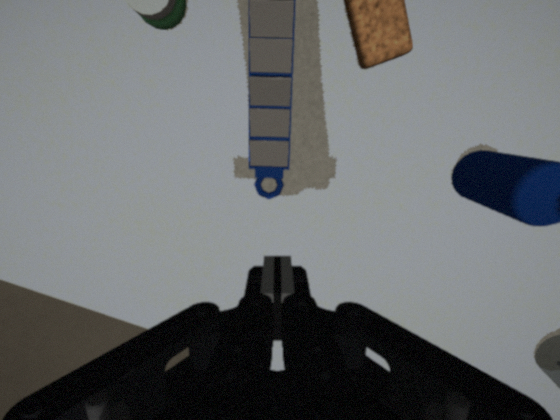

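The second view shows the ring end: box corners at about (249,168) and (290,168), ring at (269,183). All the gaps between lids are visible. Next I'll fit the end edges and axis from blue masks.

Run:
```python
import pickle;from h import *
D={n:pickle.load(open(n+".pkl","rb")) for n in("w1","w2")}
def P(n,px,z): o,s=D[n];return plane(s,px,z,o)
# blue-edge columns of the long sides, relaxed mask
for n,r0,r1,z in(("w1",112,250,24),("w2",5,166,24)):
    o,s=D[n];h=cv2.cvtColor(s["color"],cv2.COLOR_RGB2HSV)
    m=cv2.inRange(h,(100,70,30),(135,255,255));m[:,:235]=0;m[:,320:]=0
    L,R=[],[]
    for r in range(r0,r1):
        c=np.flatnonzero(m[r])
        if len(c) and c[-1]-c[0]>30: L.append((c[0]-.5,r));R.append((c[-1]+.5,r))
    for nm,q in(("L",L),("R",R)):
        p=P(n,q,z)[:,:2];f=cv2.fitLine(np.float32(p),cv2.DIST_HUBER,0,.01,.01).ravel()
        f[:2]*=np.sign(-f[0]);print(n,nm,len(q),"dir deg",np.degrees(np.arctan2(f[1],f[0])).round(2),"pt",f[2:].round(1))
    cc=[(c,np.flatnonzero(m[:,c])) for c in(262,268,274,280)]
    print([(c,v.min(),v.max()) for c,v in cc])
    band=m[:,255:288].mean(1)/255;print([ (i,round(x,1)) for i,x in enumerate(band) if x>.3])
a=P("w1",[(257,114.5),(300,114.5)],24);b=P("w2",[(249,168),(290,168)],24)
print("plain",a.round(1),"ring",b.round(1))
print("len",np.linalg.norm(a.mean(0)-b.mean(0)),"ringcentre",P("w2",[(269,183)],8).round(1))
A,B=a.mean(0),b.mean(0);u=(A-B)/np.linalg.norm(A-B);print("u",u,np.degrees(np.arctan2(u[1],u[0])),"start",B+4*u,"end",B+228*u)
W=Ro.from_rotvec(D["w2"][0]["orientation"]).as_matrix();print(W.round(3))
```

```text
w1 L 54 dir deg -158.28 pt [554.6  28.7]
w1 R 54 dir deg -158.34 pt [538.9  71.4]
[(262, np.int64(115), np.int64(260)), (268, np.int64(115), np.int64(237)), (274, np.int64(115), np.int64(239)), (280, np.int64(115), np.int64(239))]
[(115, np.float64(0.9)), (116, np.float64(0.9)), (117, np.float64(0.9)), (118, np.float64(0.9)), (119, np.float64(0.9)), (120, np.float64(0.9)), (149, np.float64(0.8)), (150, np.float64(0.9)), (151, np.float64(0.9)), (152, np.float64(0.9)), (153, np.float64(0.9)), (154, np.float64(0.7)), (155, np.float64(0.6)), (156, np.float64(0.6)), (157, np.float64(0.5)), (178, np.float64(0.8)), (179, np.float64(0.9)), (180, np.float64(0.9)), (181, np.float64(0.7)), (205, np.float64(0.6)), (206, np.float64(0.9)), (207, np.float64(0.7)), (208, np.float64(0.6)), (231, np.float64(0.6)), (232, np.float64(0.7)), (233, np.float64(0.6)), (234, np.float64(0.6)), (235, np.float64(0.6)), (236, np.float64(0.6)), (237, np.float64(0.7)), (238, np.float64(0.9)), (239, np.float64(0.8))]
w2 L 46 dir deg -158.74 pt [619.1  54.2]
w2 R 46 dir deg -158.76 pt [615.1 100.8]
[(262, np.int64(73
[... 806 characters left out ...]
loat64(0.4)), (184, np.float64(0.4)), (185, np.float64(0.4)), (186, np.float64(0.4)), (187, np.float64(0.3)), (188, np.float64(0.4)), (189, np.float64(0.4)), (190, np.float64(0.4)), (191, np.float64(0.5)), (192, np.float64(0.6)), (193, np.float64(0.7)), (194, np.float64(0.6)), (195, np.float64(0.5)), (196, np.float64(0.4))]
plain [[485.4   1.7  24. ]
 [467.4  44.2  24. ]] ring [[700.1  86.4  24. ]
 [682.2 129.   24. ]]
len 230.85277077280145 ringcentre [[710.5 114.6   8. ]]
u [-0.93022657 -0.36698572  0.        ] -158.47016122287093 start [687.4264894 106.2104329  24.       ] end [479.05573693  24.00563063  24.        ]
[[-0.922 -0.388 -0.002]
 [-0.388  0.922 -0.001]
 [ 0.002  0.    -1.   ]]
```

>>> play_rows(rows=[{"fingers": 0,"travel": [-0.4,-0.3,-1.2],"delta_rot": [-0.3,0.7,-0.1]},{"fingers": 0,"travel": [-0.8,-0.6,-2.8],"delta_rot": [-0.5,1.3,-0.1]},{"fingers": 0,"travel": [-1.09,-0.88,-4.6],"delta_rot": [-0.73,1.86,-0.2]},{"fingers": 0,"travel": [-1.09,-0.88,-6],"delta_rot": [-0.73,1.86,-0.2]},{"fingers": 0,"travel": [-1.09,-0.88,-6.4],"delta_rot": [-0.73,1.86,-0.2]},{"fingers": 0,"travel": [-1.09,-0.88,-6.4],"delta_rot": [-0.73,1.86,-0.2]},{"fingers": 0,"travel": [-1.09,-0.88,-6.4],"delta_rot": [-0.73,1.86,-0.2]}])

```text
clock: 3.12
position: [680.3, 102.8, 92.6]
orientation: [0.55, -2.886, 0.053]
ft_force: [0.4, -0.2, 0.2]
finger_gap: 0.1
grip_force: 0.0
```

```bash
cat > st.py <<'E'
from plant import ctrl;from h import *
o=ctrl.get_obs();W=Ro.from_rotvec(o["orientation"]).as_matrix()
u=np.array([-.930,-.3665]);v=o["position"][:2]-[687.4,106.2]
print(o["clock"],o["position"].round(2),"along",(v@u).round(1),"across",(u[0]*v[1]-u[1]*v[0]).round(1),"F",o["ft_force"].round(2),o["ft_torque"].round(2))
for t in((-11,0,19),(11,0,19),(0,14,19),(0,-14,19)):
    w=W@np.array(t);print(t,"along",(w[:2]@u).round(1),"z",w[2].round(1))
E
python3 st.py
python3 - <<'E'
from plant import ctrl;import cv2,numpy as np
a=ctrl.snapshot("side")["color"][130:270,180:400];b=ctrl.snapshot("scene")["color"][150:290,200:420]
cv2.imwrite("pics/near1.png",cv2.resize(np.hstack([a,b]),(800,255),interpolation=cv2.INTER_CUBIC)[:,:,::-1])
E
```

```text
3.125 [680.26 102.79  92.56] along 7.9 across 0.6 F [ 0.42 -0.2   0.22] [ 0.05 -0.25  0.02]
(-11, 0, 19) along -6.9 z -20.8
(11, 0, 19) along 14.6 z -16.4
(0, 14, 19) along 3.9 z -18.6
(0, -14, 19) along 3.9 z -18.6
```

View pics/near1.png

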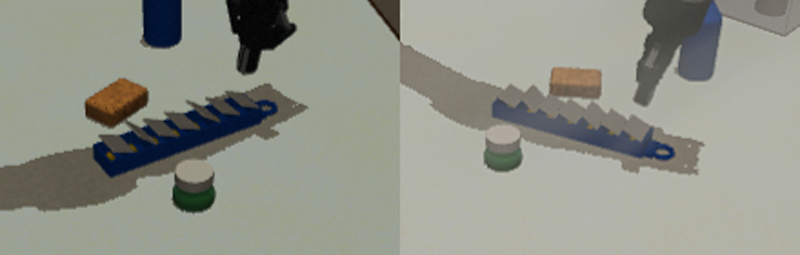

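The fingertips hang tilted just above lid 1 at the ring end, and the other lids are all raised. Now a descent to just above contact.

>>> play_rows(rows=[{"fingers": 0,"travel": [0,0,-0.5],"delta_rot": [0,0,0]},{"fingers": 0,"travel": [0,0,-1],"delta_rot": [0,0,0]},{"fingers": 0,"travel": [0,0,-1.4],"delta_rot": [0,0,0]},{"fingers": 0,"travel": [0,0,-1.4],"delta_rot": [0,0,0]},{"fingers": 0,"travel": [0,0,-1.4],"delta_rot": [0,0,0]}])

```text
clock: 3.85
position: [679.3, 102.6, 55.4]
orientation: [0.55, -2.883, 0.053]
ft_force: [0.7, -0.3, -0.0]
finger_gap: 0.2
grip_force: 0.0
```

```bash
python3 st.py
```

```text
3.85 [679.32 102.6   55.37] along 8.8 across 0.4 F [ 0.67 -0.29 -0.03] [ 0.12 -0.17 -0.03]
(-11, 0, 19) along -6.8 z -20.9
(11, 0, 19) along 14.7 z -16.3
(0, 14, 19) along 4.0 z -18.5
(0, -14, 19) along 3.9 z -18.6
```

>>> play_rows(rows=[{"fingers": 0,"travel": [0,0,-0.1],"delta_rot": [0,0,0]},{"fingers": 0,"travel": [0,0,-0.2],"delta_rot": [0,0,0]},{"fingers": 0,"travel": [0,0,-0.2],"delta_rot": [0,0,0]},{"fingers": 0,"travel": [0,0,-0.2],"delta_rot": [0,0,0]}])

```text
clock: 4.35
position: [679.2, 102.5, 50.4]
orientation: [0.55, -2.883, 0.054]
ft_force: [0.2, -0.1, 1.2]
finger_gap: -0.2
grip_force: 0.0
```

>>> play_rows(rows=[{"fingers": 0,"travel": [0,0,-0.04],"delta_rot": [0,0,0]},{"fingers": 0,"travel": [0,0,-0.04],"delta_rot": [0,0,0]},{"fingers": 0,"travel": [0,0,-0.04],"delta_rot": [0,0,0]}])

```text
clock: 4.72
position: [679.2, 102.5, 49.3]
orientation: [0.55, -2.883, 0.054]
ft_force: [0.6, -0.1, 0.1]
finger_gap: -0.0
grip_force: 0.0
```

>>> play_rows(rows=[{"fingers": 0,"travel": [0,0,-0.04],"delta_rot": [0,0,0]},{"fingers": 0,"travel": [0,0,-0.04],"delta_rot": [0,0,0]},{"fingers": 0,"travel": [0,0,-0.04],"delta_rot": [0,0,0]}])

```text
clock: 5.1
position: [679.1, 102.5, 48.3]
orientation: [0.55, -2.883, 0.054]
ft_force: [0.1, -0.1, -0.6]
finger_gap: 0.1
grip_force: 0.1
```

>>> play_rows(rows=[{"fingers": 0,"travel": [0,0,-0.04],"delta_rot": [0,0,0]},{"fingers": 0,"travel": [0,0,-0.04],"delta_rot": [0,0,0]},{"fingers": 0,"travel": [0,0,-0.04],"delta_rot": [0,0,0]}])

```text
clock: 5.48
position: [679.0, 102.4, 47.4]
orientation: [0.55, -2.883, 0.054]
ft_force: [0.3, -0.3, 1.3]
finger_gap: 0.1
grip_force: 0.9
```

>>> play_rows(rows=[{"fingers": 0,"travel": [0,0,-0.02],"delta_rot": [0,0,0]},{"fingers": 0,"travel": [0,0,-0.02],"delta_rot": [0,0,0]},{"fingers": 0,"travel": [0,0,-0.02],"delta_rot": [0,0,0]}])

```text
clock: 5.85
position: [679.0, 102.4, 47.2]
orientation: [0.55, -2.883, 0.054]
ft_force: [-2.2, -0.1, 3.8]
finger_gap: 0.0
grip_force: 2.7
```

Light contact (about 4 N) at TCP z 47, as expected. The stroke starts here.

>>> play_rows(rows=[{"fingers": 0,"travel": [-0.149,-0.059,0],"delta_rot": [0,0,0]},{"fingers": 0,"travel": [-0.298,-0.117,0],"delta_rot": [0,0,0]},{"fingers": 0,"travel": [-0.446,-0.176,0],"delta_rot": [0,0,0]},{"fingers": 0,"travel": [-0.595,-0.235,0],"delta_rot": [0,0,0]},{"fingers": 0,"travel": [-0.744,-0.293,0],"delta_rot": [0,0,0]}])

```text
clock: 6.48
position: [661.0, 95.4, 47.2]
orientation: [0.55, -2.885, 0.053]
ft_force: [3.7, 0.8, 4.8]
finger_gap: -0.2
grip_force: 2.3
```

>>> play_rows(rows=[{"fingers": 0,"travel": [-0.149,-0.059,0],"delta_rot": [0,0,0]},{"fingers": 0,"travel": [-0.298,-0.117,0],"delta_rot": [0,0,0]},{"fingers": 0,"travel": [-0.446,-0.176,0],"delta_rot": [0,0,0]},{"fingers": 0,"travel": [-0.595,-0.235,0],"delta_rot": [0,0,0]}])

```text
clock: 6.98
position: [646.0, 89.5, 47.1]
orientation: [0.55, -2.884, 0.053]
ft_force: [3.5, 1.1, 5.0]
finger_gap: 0.1
grip_force: 2.7
```

```bash
python3 st.py|head -1
python3 - <<'E'
from plant import ctrl;import cv2,numpy as np
a=ctrl.snapshot("side")["color"][150:240,210:350];b=ctrl.snapshot("scene")["color"][170:260,230:370]
cv2.imwrite("pics/near2.png",cv2.resize(np.hstack([a,b]),(800,257),interpolation=cv2.INTER_CUBIC)[:,:,::-1])
E
```

```text
6.975 [646.04  89.48  47.12] along 44.6 across 0.4 F [3.51 1.09 5.04] [ 0.27 -0.93 -0.01]
```

View pics/near2.png

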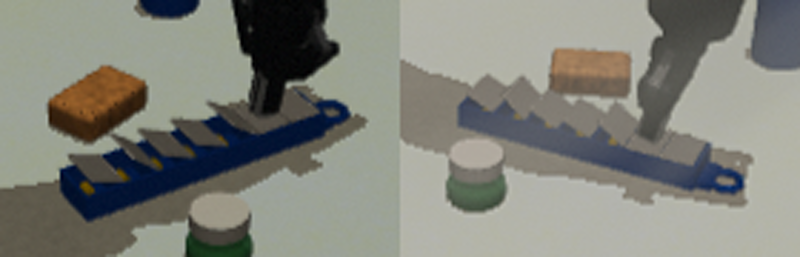

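Lid 1 lies shut, lid 2 is going down under the tips, the rest are raised and the box has not visibly shifted. Carrying on.

>>> play_rows(rows=[{"fingers": 0,"travel": [-0.149,-0.059,0],"delta_rot": [0,0,0]},{"fingers": 0,"travel": [-0.298,-0.117,0],"delta_rot": [0,0,0]},{"fingers": 0,"travel": [-0.446,-0.176,0],"delta_rot": [0,0,0]},{"fingers": 0,"travel": [-0.595,-0.235,0],"delta_rot": [0,0,0]},{"fingers": 0,"travel": [-0.744,-0.293,0],"delta_rot": [0,0,0]},{"fingers": 0,"travel": [-0.893,-0.352,0],"delta_rot": [0,0,0]},{"fingers": 0,"travel": [-1.042,-0.41,0],"delta_rot": [0,0,0]},{"fingers": 0,"travel": [-1.19,-0.469,0],"delta_rot": [0,0,0]}])

```text
clock: 8.07
position: [616.3, 77.7, 47.1]
orientation: [0.55, -2.884, 0.053]
ft_force: [2.9, 1.6, 5.0]
finger_gap: 0.1
grip_force: 2.8
```

```bash
python3 st.py|head -1
python3 - <<'E'
from plant import ctrl;import cv2,numpy as np
a=ctrl.snapshot("side")["color"][150:240,210:350];b=ctrl.snapshot("scene")["color"][170:260,230:370]
cv2.imwrite("pics/near3.png",cv2.resize(np.hstack([a,b]),(800,257),interpolation=cv2.INTER_CUBIC)[:,:,::-1])
E
```

```text
8.075 [616.31  77.73  47.13] along 76.6 across 0.4 F [2.89 1.63 4.97] [ 0.32 -0.92 -0.01]
```

View pics/near3.png

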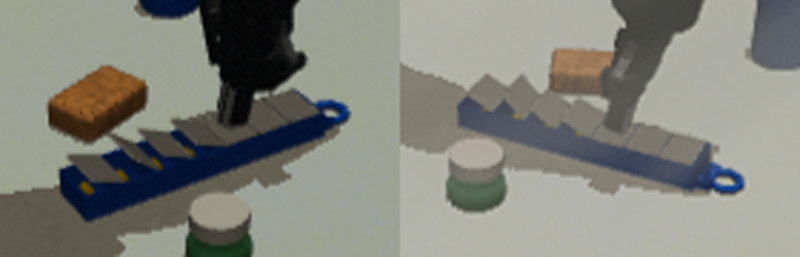

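Lids 1 and 2 are shut, lid 3 is under the tips, and the ring is still at the same pixels, so the box has not slid.

>>> play_rows(rows=[{"fingers": 0,"travel": [-0.149,-0.059,0],"delta_rot": [0,0,0]},{"fingers": 0,"travel": [-0.298,-0.117,0],"delta_rot": [0,0,0]},{"fingers": 0,"travel": [-0.446,-0.176,0],"delta_rot": [0,0,0]},{"fingers": 0,"travel": [-0.595,-0.235,0],"delta_rot": [0,0,0]},{"fingers": 0,"travel": [-0.744,-0.293,0],"delta_rot": [0,0,0]},{"fingers": 0,"travel": [-0.893,-0.352,0],"delta_rot": [0,0,0]},{"fingers": 0,"travel": [-1.042,-0.41,0],"delta_rot": [0,0,0]},{"fingers": 0,"travel": [-1.19,-0.469,0],"delta_rot": [0,0,0]},{"fingers": 0,"travel": [-1.339,-0.528,0],"delta_rot": [0,0,0]},{"fingers": 0,"travel": [-1.488,-0.586,0],"delta_rot": [0,0,0]}])

```text
clock: 9.43
position: [579.0, 63.1, 47.1]
orientation: [0.55, -2.884, 0.053]
ft_force: [4.8, -0.3, 6.0]
finger_gap: -0.0
grip_force: 2.9
```

>>> play_rows(rows=[{"fingers": 0,"travel": [-0.149,-0.059,0],"delta_rot": [0,0,0]},{"fingers": 0,"travel": [-0.298,-0.117,0],"delta_rot": [0,0,0]},{"fingers": 0,"travel": [-0.446,-0.176,0],"delta_rot": [0,0,0]},{"fingers": 0,"travel": [-0.595,-0.235,0],"delta_rot": [0,0,0]},{"fingers": 0,"travel": [-0.744,-0.293,0],"delta_rot": [0,0,0]},{"fingers": 0,"travel": [-0.893,-0.352,0],"delta_rot": [0,0,0]},{"fingers": 0,"travel": [-1.042,-0.41,0],"delta_rot": [0,0,0]},{"fingers": 0,"travel": [-1.19,-0.469,0],"delta_rot": [0,0,0]},{"fingers": 0,"travel": [-1.339,-0.528,0],"delta_rot": [0,0,0]},{"fingers": 0,"travel": [-1.488,-0.586,0],"delta_rot": [0,0,0]}])

```text
clock: 10.68
position: [542.1, 48.6, 47.1]
orientation: [0.551, -2.885, 0.053]
ft_force: [5.0, 1.8, 6.5]
finger_gap: -0.2
grip_force: 3.1
```

```bash
python3 st.py|head -1
python3 - <<'E'
from plant import ctrl;import cv2,numpy as np
a=ctrl.snapshot("side")["color"][150:240,210:350];b=ctrl.snapshot("scene")["color"][170:260,230:370]
cv2.imwrite("pics/near4.png",cv2.resize(np.hstack([a,b]),(800,257),interpolation=cv2.INTER_CUBIC)[:,:,::-1])
E
```

```text
10.675 [542.1   48.59  47.06] along 156.2 across 0.3 F [4.97 1.84 6.5 ] [ 0.36 -1.06 -0.02]
```

View pics/near4.png

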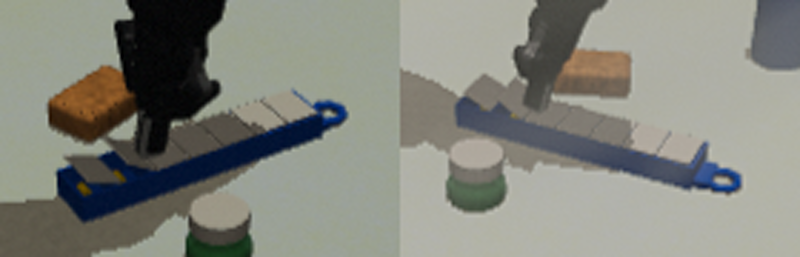

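Lids 1–4 are shut, lid 5 is under the tips, and the ring has shifted by only a pixel fraction (1–2 mm). The force has crept up, so I'll ease off 0.2 mm and finish.

>>> play_rows(rows=[{"fingers": 0,"travel": [-0.149,-0.059,0.01],"delta_rot": [0,0,0]},{"fingers": 0,"travel": [-0.298,-0.117,0.01],"delta_rot": [0,0,0]},{"fingers": 0,"travel": [-0.446,-0.176,0.01],"delta_rot": [0,0,0]},{"fingers": 0,"travel": [-0.595,-0.235,0.01],"delta_rot": [0,0,0]},{"fingers": 0,"travel": [-0.744,-0.293,0.01],"delta_rot": [0,0,0]},{"fingers": 0,"travel": [-0.893,-0.352,0.01],"delta_rot": [0,0,0]},{"fingers": 0,"travel": [-1.042,-0.41,0.01],"delta_rot": [0,0,0]},{"fingers": 0,"travel": [-1.19,-0.469,0.01],"delta_rot": [0,0,0]},{"fingers": 0,"travel": [-1.339,-0.528,0.01],"delta_rot": [0,0,0]},{"fingers": 0,"travel": [-1.488,-0.586,0.01],"delta_rot": [0,0,0]}])

```text
clock: 12.02
position: [504.1, 33.5, 47.0]
orientation: [0.55, -2.883, 0.053]
ft_force: [3.2, 2.2, 5.1]
finger_gap: -0.1
grip_force: 2.4
```

>>> play_rows(rows=[{"fingers": 0,"travel": [-0.149,-0.059,0],"delta_rot": [0,0,0]},{"fingers": 0,"travel": [-0.298,-0.117,0],"delta_rot": [0,0,0]},{"fingers": 0,"travel": [-0.446,-0.176,0],"delta_rot": [0,0,0]},{"fingers": 0,"travel": [-0.595,-0.235,0],"delta_rot": [0,0,0]},{"fingers": 0,"travel": [-0.744,-0.293,0],"delta_rot": [0,0,0]},{"fingers": 0,"travel": [-0.893,-0.352,0],"delta_rot": [0,0,0]},{"fingers": 0,"travel": [-1.042,-0.41,0],"delta_rot": [0,0,0]},{"fingers": 0,"travel": [-1.19,-0.469,0],"delta_rot": [0,0,0]},{"fingers": 0,"travel": [-1.23,-0.484,0],"delta_rot": [0,0,0]},{"fingers": 0,"travel": [-1.23,-0.484,0],"delta_rot": [0,0,0]}])

```text
clock: 13.28
position: [473.0, 21.3, 47.0]
orientation: [0.55, -2.882, 0.054]
ft_force: [2.3, 0.7, 3.8]
finger_gap: 0.0
grip_force: 2.2
```

```bash
python3 st.py|head -1
python3 - <<'E'
from plant import ctrl;import cv2,numpy as np
a=ctrl.snapshot("side")["color"][150:240,210:350];b=ctrl.snapshot("scene")["color"][170:260,230:370]
cv2.imwrite("pics/near5.png",cv2.resize(np.hstack([a,b]),(800,257),interpolation=cv2.INTER_CUBIC)[:,:,::-1])
E
```

```text
13.275 [472.97  21.26  47.01] along 230.6 across 0.4 F [2.26 0.69 3.82] [ 0.22 -0.51 -0.03]
```

View pics/near5.png

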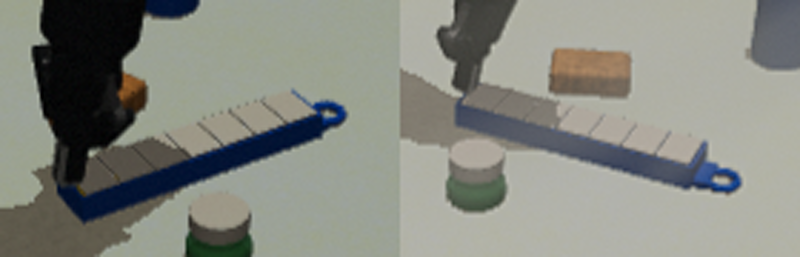

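All seven lids look shut, with the tips at the plain end. Lifting clear.

>>> play_rows(rows=[{"fingers": 0,"travel": [-0.05,-0.02,0.2],"delta_rot": [0,0,0]},{"fingers": 0,"travel": [-0.1,-0.04,0.8],"delta_rot": [0,0,0]},{"fingers": 0,"travel": [-0.1,-0.04,2],"delta_rot": [0,0,0]},{"fingers": 0,"travel": [-0.1,-0.04,4],"delta_rot": [0,0,0]},{"fingers": 0,"travel": [-0.1,-0.04,6],"delta_rot": [0,0,0]},{"fingers": 0,"travel": [-0.1,-0.04,7],"delta_rot": [0,0,0]},{"fingers": 0,"travel": [-0.1,-0.04,7],"delta_rot": [0,0,0]},{"fingers": 0,"travel": [-0.1,-0.04,7],"delta_rot": [0,0,0]}])

```text
clock: 14.38
position: [470.1, 20.0, 221.7]
orientation: [0.55, -2.881, 0.054]
ft_force: [0.9, 0.3, -0.7]
finger_gap: 0.0
grip_force: 0.0
```

```bash
python3 st.py|head -1
python3 - <<'E'
from plant import ctrl;import cv2,numpy as np
a=ctrl.snapshot("side")["color"][150:240,210:350];b=ctrl.snapshot("scene")["color"][170:260,230:370]
cv2.imwrite("pics/end.png",cv2.resize(np.vstack([a,b]),(466,600),interpolation=cv2.INTER_CUBIC)[:,:,::-1])
E
```

```text
14.375 [470.13  20.04 221.72] along 233.6 across 0.5 F [ 0.95  0.28 -0.73] [ 0.05 -0.19  0.01]
```

View pics/end.png

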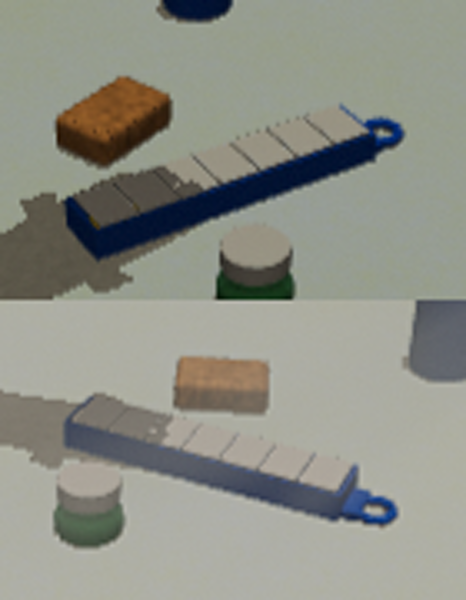

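Final view: all lids lie flush, the soap and jar are in place, and the hand is clear. The tip height at lid 7's free edge (TCP z 47.0 under 3.8 N) matched that of the other shut lids, so I'm handing in.

```bash
python3 -c "
from plant import ctrl
print(ctrl.hand_in())"
```

```text
the job is handed in; nothing more can be done
None
```

The job is handed in: all seven lids were wiped shut in order from the ring end with about 4–6 N down, the box slid only 1–2 mm, the soap and jar look undisturbed, and the hand finished clear; no verdict was returned.

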